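Hold a dial gauge on a brake drum

TASK

Lift the dial gauge out of its wooden holder, pass its long plunger and stem down through the eyelet of the bridge on the brake drum that stands over the flat round pad (not the eyelet over the wheel stud), and hold it upright with the tip resting on the middle of the pad and the spring plunger pushed in about half of its 12 mm travel, never as far as its stop. The eyelet has no clamp, so finish while still holding the gauge like that in the gripper, without letting go.

Things in the scene. Friction and masses are not known exactly. Their poses are not given: they have to be found in the camera images.
- gauge: Dial gauge, about 180 g, upright, stem down in one bore of the holder. Black round housing, 56 mm diameter, 22 mm thick, on edge, white face to its own -y (y = across the 22 mm: grip there; z = up the stem). Origin: on the stem axis, underside of the collar (22 mm diameter, 6 mm high) that rests on the holder. Housing centre 33 mm above it, top 61 mm, then an 8 mm wide cap to 68 mm.
- plunger (a joint): How far the gauge's spring plunger is pushed in: 0 = fully out, 0.012 m = at its stop. It takes 1 N to start and 0.5 N more per mm (4 N half way, 7 N at the stop).
- gauge_tip (a point): Rounded tip of the plunger, on the gauge's axis. Below the gauge's origin come the stem (8 mm diameter, 22 mm long, bevelled foot) and then the plunger (5 mm diameter), whose tip is 72 mm below the origin when fully out.
- holder: Wooden block 160 x 90 x 80 mm high, fixed to the bench, with two upright through bores of 11 mm diameter, 40 mm either side of its centre along its own x. One holds the gauge, the other a scriber (thin steel rod, dark wooden handle 20 mm wide, 42 mm high above the block); which is where changes. Origin: centre of its underside.
- drum: Trailer brake drum, 230 mm diameter, fixed flat on the bench; its face is 50 mm above the bench, the hub in its middle (72 mm diameter) 79 mm. Three wheel studs, 25 mm high, stand on its own -x side. On its +x side stands the bridge. Origin: centre of its underside.
- bridge_mid (a point): Middle of the top of the aluminium bridge bar, 114 mm above the bench, 75 mm along the drum's own +x; its axes are the drum's. Bar 162 mm long along y, 22 mm wide, 12 mm thick, a post under each end, nothing above it (but 3 mm screw heads at its ends). Two upright through eyelets, 12 mm diameter, bevelled mouths, 32 mm either side of this point along y.
- pad_top (a point): Marked spot: centre of the top, 56 mm above the bench, of the flat round steel pad (34 mm diameter, 6 mm high, small punch mark in the middle) on the drum's face, straight below the centre of one eyelet. Which eyelet changes.
- stud: Wheel stud under the other eyelet: upright steel pin, 12 mm diameter, 25 mm high, on a thin washer. Origin: centre of its underside on the drum's face.
- pad: The flat round steel pad itself, 34 mm diameter, 6 mm high. Origin: centre of its underside, on the drum's face.
There are look-alikes about, which are no part of the job. Of the things shaped like the gauge, the black one is meant.

How it is judged (in metres and radians):
On the way, in this order (a step that is already met when the one before it is completed fails the run):
1. the gauge is carried by the gripper, its tip above the bridge (height (world z) of gauge_tip above 0.116 m and contact force between the fingers and gauge above 1 N), for 0.1 s.
2. the plunger has passed down through the eyelet over the round pad (horizontal distance between gauge_tip and pad_top below 0.008 m and height (world z) of gauge_tip below 0.1 m and angle between gauge's own z axis and vertical below 0.15 rad), for 0.1 s.
At the end, for the whole second after the job is handed in: The gripper still holds the gauge, at rest and upright within 4 degrees; its tip rests on the round pad within 6 mm of the middle, the plunger pushed in by 3 to 9 mm; the collar stays at least 3 mm above the bridge, which carries nothing (side push under 4 N) (horizontal distance between gauge_tip and pad_top below 0.006 m and distance between gauge_tip and pad_top below 0.008 m and angle between gauge's own z axis and vertical below 0.07 rad and value of joint plunger between 0.003 and 0.009 m and contact force between gauge and pad above 1 N and height (world z) of gauge above 0.117 m and contact force between gauge and drum below 4 N and contact force between the fingers and gauge above 1 N and linear speed of gauge below 0.01 m/s); the arm keeps its last pose, push and grip.
It fails at once if the plunger is pushed to its stop (more than 11.5 mm in) (value of joint plunger above 0.0115 m).
It also fails if it takes over 53 s, if anything falls off the work surface, if the arm or the gripper's body presses on something with over 40 N, if the wrist force passes 120 N, or if a joint passes its speed limit or range.

ROBOT

A 7-joint arm with a two-finger parallel gripper is mounted at the origin on the work surface. World frame = base frame: x ahead of the robot, y to its left, z up, the work surface at z = 0. Lengths are in mm, angles in degrees, forces in N, time in s.
With the tool pointing down it reaches from about 425 to 825 mm from the base axis. Payload 3.6 kg.
Tool frame: the origin (TCP) lies at the very end of the fingers, on their centre line; the grasp point (between the pads) lies manip.grip_depth behind it (manip.grip_depth is the distance from the TCP to the grasp point, in mm); z points along the fingers, y is the direction in which the jaws open and shut (so a half turn about z gives the same grasp; the last joint's range is limited). The gripper opens to 85 mm and grips with 20 to 120 N. Pads are 22 mm wide; open, the fingers measure 114 mm over their backs; the gripper's body (76 mm by 85 mm) begins 54 mm behind the grasp point. The pads swing forward as they close: fully open they stand 13 mm farther back than shut.
Start: joints at [62.997, 35.231, -0.722, 81.555, 0.464, 63.22, -2.315], TCP at [279.687, -586.718, 231.297] pointing down, gripper open.
Joint ranges: [-178.69, 178.69], [-17.37, 117.87], [-77.05, 75.6], [15.02, 138.74], [-78.02, 258.01], [0.78, 113.62], [-162.83, 162.83]. Speed limits (degrees/s): [159.86, 159.86, 180, 180, 180, 180, 180].

INTERFACE

Orientations are given as [roll, pitch, yaw] about the fixed x, y, z axes, in that order (R = Rz(yaw) Ry(pitch) Rx(roll)).
In Python, from rig import manip gives the robot as it stands.
- The arm moves only by the tool send_rows, never from a script. Its argument "steps" is a list that holds one entry, the list of rows, each a list of 7 numbers: the turn, a rotation vector about the world's x, y, z in rad, then the shift along the world's x, y, z in cm, then the opening, from 0 (shut) to 1 (fully open). In form: [[[rx, ry, rz, tx, ty, tz, grip], ...]]. A call has 1 to 20 rows; each row is the pose to reach, as a shift and turn from the pose commanded when the call began; what a row does not reach only later rows make up. A row lasts 1/8 s, in which the tool goes at most 62.5 mm and 10.7 degrees, less where a joint would pass 70% of its speed; a pose out of reach is approached as far as the arm can. A call with a gripper value outside its range is refused whole. The fingers move at their own pace and stop on an object; "squeeze" is the grip in N (left out, the last holds). Time passes only in rows, so rows that repeat a pose let the fingers close. It gives the time, the measured TCP pose, the force and the opening at its end, in the units of the state.
- manip.sense(): the state, without advancing time (a new reading comes with each control period).
- manip.capture(name): name is "scene" or "side" or "wrist"; returns (picture, depth): 420x560x3 uint8, blue, green, red; 420x560 float32, mm along the optical axis (not along the pixel's ray), 0 where there is no reading.
- manip.get_calibration(name): a dict with "mtx" (3x3 intrinsics, pixels), "camera_from_world" (4x4, takes a point from world to camera coordinates). Camera axes: x right, y down, z forward; pixel columns grow to the right and rows downward; lengths in mm; the calibration is good to about 2 mm. A picture is of the moment at which its call begins: read the wrist's pose just before it. get_calibration takes no time and is no camera call; for the wrist camera it gives the pose at the moment of the call.
- manip.sign_off(): hands the job in, once; it reports no verdict.
The state is a dict: "time_s": time; "joint_positions": joint angles; "qd": joint speeds; "effort": joint torques, N m; "tcp_pos": TCP position; "ee_rot": TCP orientation; "wrist_force": force on the tool from outside, world axes, zero at the start; "moment": the same for the moment, N m; "width": opening from 0.0 (shut) to 1.0 (fully open).
Only numpy, scipy, OpenCV 4.12 (cv2) and the standard library are available. Lean on these libraries where they do the work, as an engineer would, in place of code of your own. Each camera call takes 0.05 s, during which the arm holds its last target. There are 200 camera calls.

## Working session

There is one attempt and no reset: what is moved stays moved. The work goes in short steps, Python scripts to look and compute and a tool call to move; the robot and the scene stay as the last step left them, time stands still between calls to the robot, and variables do not carry over. Pictures are saved under pics/ and viewed, about 8 in all and at most 12, crops included, and the job is handed in when it is done.

Besides the shell and the picture viewer there is one more tool, called by a JSON object that holds its "api" and its "payload", one argument or row to a line. send_rows: Moves the arm, as the interface text tells. Its arguments: {"type":"object","properties":{"steps":{"type":"array"},"squeeze":{"type":"number"}},"required":["steps"]}

```bash
mkdir -p pics; ls
cat > h.py <<'E'
import numpy as np, cv2
from rig import manip
def cap(n,save=None):
    cal=manip.get_calibration(n); im,d=manip.capture(n)
    if save: cv2.imwrite('pics/'+save,im); np.savez('pics/'+save+'.npz',im=im,d=d,K=cal['mtx'],T=cal['camera_from_world'])
    return im,d,np.array(cal['mtx']),np.array(cal['camera_from_world'])
def ld(s):
    z=np.load('pics/'+s+'.npz'); return z['im'],z['d'],z['K'],z['T']
def onplane(u,v,z,K,T):
    R,t=T[:3,:3],T[:3,3]; c=-R.T@t
    r=R.T@np.linalg.solve(K,[u,v,1.]); return c+r*(z-c[2])/r[2]
def pt(u,v,d,K,T):
    p=np.linalg.solve(K,[u,v,1.])*d; return T[:3,:3].T@(p-T[:3,3])
def proj(P,K,T):
    p=T[:3,:3]@np.array(P)+T[:3,3]; q=K@p; return q[:2]/q[2]
E
python3 - <<'E'
from h import *
print(manip.grip_depth, manip.sense())
a=cap('scene','s1.png')[0];b=cap('side','d1.png')[0]
for n in('scene','side'):
    c=manip.get_calibration(n);T=np.array(c['camera_from_world']);print(n,-T[:3,:3].T@T[:3,3],T[2,:3],c['mtx'][0])
E
```

```text
pics
18.700000000000003 {'time_s': 0.0, 'joint_positions': array([62.99642749, 35.28752453, -0.72381228, 81.6420578 ,  0.46472097,
       63.22082197, -2.31559316]), 'qd': array([-0.08186231, -0.05934185,  0.00134439,  0.0507665 , -0.02907262,
       -0.01142522, -0.00656456]), 'effort': array([-9.36360520e-04, -4.69212306e+01,  2.59198705e-01, -1.71032846e+01,
        1.00304559e-02,  9.63752798e-03, -5.23686055e-06]), 'tcp_pos': array([ 279.35942872, -586.0435867 ,  230.15341216]), 'ee_rot': array([-1.79852494e+02,  2.17537650e-03,  2.54892714e+01]), 'wrist_force': array([ 0.7000136 , -0.26829619, -0.34930889]), 'moment': array([-0.03793636,  0.01612517, -0.01963441]), 'width': 1.0024927087923037}
scene [1017.89998629 -482.87573783  590.05135345] [-0.59904525  0.57779599 -0.55434338] [397.04350937   0.         279.35666535]
side [368.0629098  619.53079    576.18535112] [ 0.13875639 -0.77703533 -0.61397294] [413.55922163   0.         282.12459422]
```

View pics/s1.png

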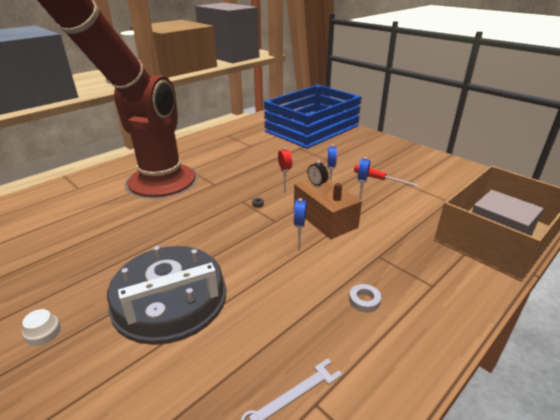

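View pics/d1.png

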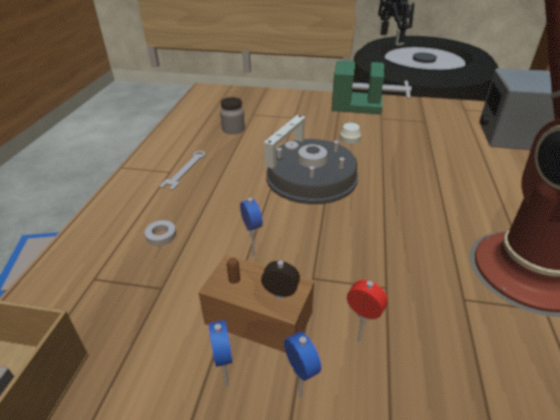

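The scene view shows the drum at (165,290), with the pad at (155,310) in front and the stud at (190,295). The holder is at (328,205), the black gauge at (317,174) and the scriber at (338,190), with blue and red look-alikes nearby. The side view shows the gauge at (281,279), the scriber at (233,270) and the bar around (285,140).

Run:
```python
from h import *
a=ld('s1.png')[0];b=ld('d1.png')[0]
f=lambda i,x,y,w,h:cv2.resize(i[y:y+h,x:x+w],(400,300),interpolation=cv2.INTER_CUBIC)
cv2.imwrite('pics/c1.png',np.vstack([np.hstack([f(a,270,140,120,90),f(a,105,245,120,90)]),np.hstack([f(b,195,250,120,90),f(b,250,110,120,90)])]))
for s,l in(('s1.png',[(317,174),(338,190),(155,310),(190,295),(300,212),(362,168),(332,156),(285,160),(164,268)]),('d1.png',[(281,285),(233,270),(250,215),(313,156)])):
    im,d,K,T=ld(s)
    for u,v in l: print(s,u,v,d[v,u],pt(u,v,d[v,u],K,T).round())
```

```text
s1.png 317 174 990.607 [453. 193. 118.]
s1.png 338 190 940.9798 [531. 180. 110.]
s1.png 155 310 703.6299 [ 511. -302.   56.]
s1.png 190 295 718.7596 [ 534. -242.   67.]
s1.png 300 212 844.0988 [543.  36. 121.]
s1.png 362 168 1016.7 [512. 300. 118.]
s1.png 332 156 1077.8341 [412. 301. 117.]
s1.png 285 160 1062.6278 [337. 196. 116.]
s1.png 164 268 760.2811 [ 451. -244.   80.]
d1.png 281 285 608.4267 [442. 216. 112.]
d1.png 233 270 634.28394 [520. 198. 111.]
d1.png 250 215 720.76575 [522.  77. 123.]
d1.png 313 156 970.5996 [ 444. -220.   75.]
```

View pics/c1.png

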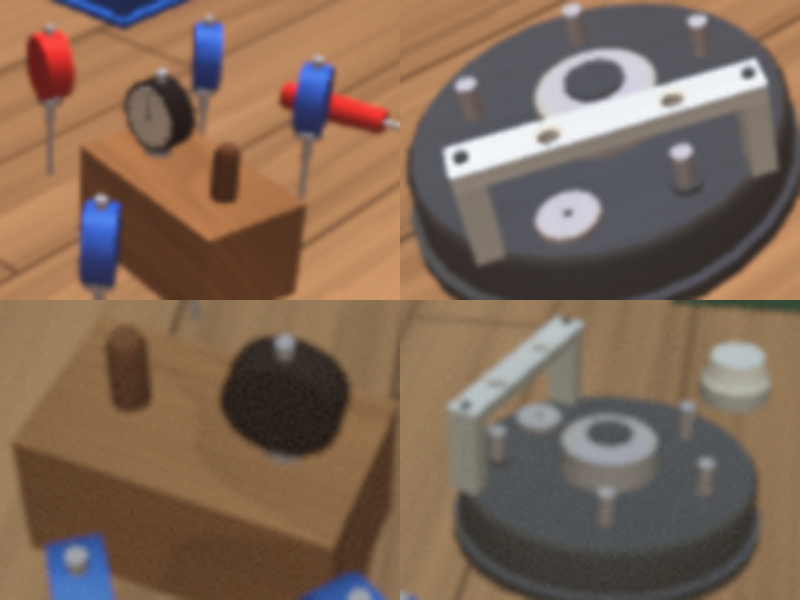

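Run:
```python
from h import *
A=ld('s1.png');B=ld('d1.png');K,T=A[2:]
print('cap',onplane(318.3,161.9,148,K,T),onplane(280.5,260.5,148,*B[2:]))
print('screws',onplane(123,292.1,117,K,T),onplane(209.4,266.9,117,K,T))
print('pad',onplane(155.1,308.9,56,K,T),'eyes',onplane(149.4,285.8,114,K,T),onplane(186.6,274.7,114,K,T))
sx=lambda x,y:(250+x/3.333,110+(y-300)/3.333)
print('side pad',onplane(*sx(540,415),56,*B[2:]),'eyes',onplane(*sx(542,347),114,*B[2:]),onplane(*sx(497,383),114,*B[2:]))
# gauge face and back planes by depth
for (im,d,K,T),c in((A,(317,174)),(B,(281,282))):
    P=[]
    for v in range(c[1]-20,c[1]+21):
        for u in range(c[0]-20,c[0]+21):
            if d[v,u]>0: P.append(pt(u,v,d[v,u],K,T))
    P=np.array(P); P=P[(P[:,2]>92)&(P[:,2]<141)&(np.hypot(P[:,0]-447,P[:,1]-205)<45)]
    xy=P[:,:2]; best=0
    for th in np.arange(0,180,1):
        n=np.array([np.cos(np.radians(th)),np.sin(np.radians(th))]); s=xy@n
        h,e=np.histogram(s,bins=np.arange(s.min(),s.max()+2,1.5))
        if h.max()>best: best=h.max(); r=(th,e[h.argmax()],h.max(),len(P))
    print(r)
```

```text
cap [449.19671091 200.52989853 148.        ] [445.37166313 201.78538718 148.        ]
screws [ 496.94389151 -340.86322987  117.        ] [ 546.41955534 -202.15745536  117.        ]
pad [ 509.09028546 -300.85167135   56.        ] eyes [ 511.12922009 -301.16028642  114.        ] [ 532.07180789 -240.89915791  114.        ]
side pad [ 205.48203519 -349.7876232    56.        ] eyes [ 215.0293665  -345.65015986  114.        ] [ 250.1361255 -283.3549133  114.       ]
(np.int64(85), np.float64(231.00856559086472), np.int64(113), 357)
(np.int64(84), np.float64(260.5798135374598), np.int64(484), 1023)
```

{"api": "send_rows", "payload": {
  "steps": [
    [[0,0,-0.18,5,8,2,1],[0,0,-0.36,10,16,4,1],[0,0,-0.54,15,24,6,1],[0,0,-0.54,18,30,6,1],[0,0,-0.54,18,30,6,1],[0,0,-0.54,18,30,6,1]]
  ]
}}

```text
time_s: 0.85
tcp_pos: [461.2, -283.1, 291.3]
ee_rot: [-179.9, -0.0, -5.2]
wrist_force: [0.5, 0.3, -0.0]
width: 1.001
```

Run:
```python
from h import *
s=manip.sense();print(s['time_s'],s['tcp_pos'],s['ee_rot'],s['joint_positions'])
cap('wrist','w1.png')
im,d,K,T=ld('w1.png'); print(-T[:3,:3].T@T[:3,3],T[2,:3],proj((510,-301,56),K,T),proj((512,-301,114),K,T))
```

```text
0.85 [ 461.22913379 -283.05529742  291.33949518] [-1.79910954e+02 -1.04655073e-02 -5.22217745e+00] [ 25.81270638  22.28830698   5.04527981  94.58960683  -2.23584189
  63.24612915 -63.73153148]
[ 528.12170104 -288.7814986   433.33531947] [-0.26022727  0.0257453  -0.9652041 ] [295.41736704 142.33651386] [297.2532048  142.93158997]
```

View pics/w1.png

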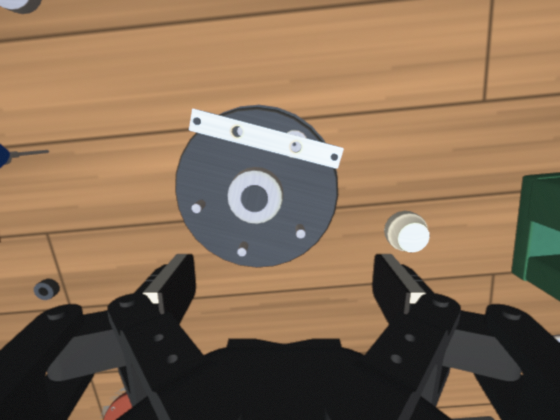

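The wrist view shows the bridge bar from (190,120) to (343,158). The pad-side eyelet is at (296,146), with the pad visible behind and through it, and the other eyelet is at (237,131). I'll refine these by contour.

Run:
```python
from h import *
im,d,K,T=ld('w1.png')
g=im.max(2); 
m=(im.min(2)>165).astype(np.uint8); m[:,:180]=0;m[:,360:]=0;m[180:]=0
c=max(cv2.findContours(m,0,1)[0],key=cv2.contourArea); 
P=np.array([onplane(*p[0],114,K,T)[:2] for p in c],np.float32)
(r)=cv2.minAreaRect(P);print(r)
ch=[cv2.minEnclosingCircle(x)+(cv2.contourArea(x),) for x in cv2.findContours(m,cv2.RETR_CCOMP,cv2.CHAIN_APPROX_NONE)[0] if cv2.contourArea(x)<200]
print(ch)
for q in[(196.5,121.5),(237,131.3),(295.7,146.3),(335,156.5)]:print(q,onplane(*q,114,K,T)[:2])
c=cv2.resize(im[95:175,180:350],None,fx=4.7,fy=4.7,interpolation=cv2.INTER_CUBIC);cv2.imwrite('pics/c2.png',c)
A=ld('s1.png');B=ld('d1.png')
sx=lambda x,y:(250+(x-400)/3.333,110+(y-300)/3.333)
print('side pad',onplane(*sx(540,415),56,*B[2:]),'eyes',onplane(*sx(542,347),114,*B[2:]),onplane(*sx(497,383),114,*B[2:]))
```

```text
((521.1698608398438, -269.85357666015625), (162.85516357421875, 27.273975372314453), 70.61983489990234)
[((334.0, 156.75), 4.366162300109863, 51.0), ((293.6666564941406, 143.6666717529297), 2.6875083446502686, 16.0), ((236.5, 131.1666717529297), 6.3465800285339355, 79.5), ((196.5425567626953, 120.90425872802734), 4.925648212432861, 61.5)]
(196.5, 121.5) [ 543.04526327 -198.78500675]
(237, 131.3) [ 529.51024217 -239.28356404]
(295.7, 146.3) [ 508.67783512 -299.09202947]
(335, 156.5) [ 494.26959342 -339.97311264]
side pad [ 505.84101838 -298.74105935   56.        ] eyes [ 504.69071251 -296.63480868  114.        ] [ 527.38820315 -236.32725943  114.        ]
```

View pics/c2.png

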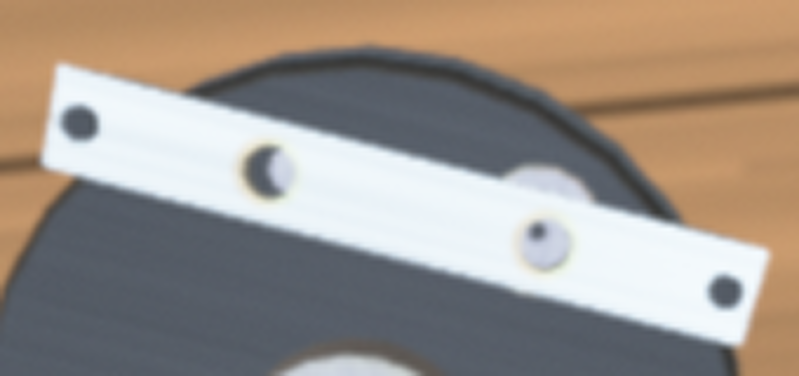

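The zoom confirms the eyelet centre at about (295.5,146.5), with the punch mark visible through it. That puts it near (508,-299) mm, within about 3 mm between views. Now I'll move over to the gauge.

{"api": "send_rows", "payload": {
  "steps": [
    [[0,0,0,1,6,0,1],[0,0,0,2,12,0,1],[0,0,0,2,18,0,1],[0,0,0,2,24,0,1],[0,0,0,2,30,0,1],[0,0,0,0,36,-1,1],[0,0,0,-2,42,-2,1],[0,0,0,-3,49,-4,1],[0,0,0,-3,49,-4,1],[0,0,0,-3,49,-4,1],[0,0,0,-3,49,-4,1]]
  ]
}}

```text
time_s: 2.28
tcp_pos: [430.6, 201.1, 251.4]
ee_rot: [179.9, -0.0, -5.7]
wrist_force: [0.0, 0.2, 0.6]
width: 1.0
```

Run:
```python
from h import *
s=manip.sense();print(s['time_s'],s['tcp_pos'],s['ee_rot'],s['joint_positions'])
cap('wrist','w2.png')
im,d,K,T=ld('w2.png'); print(-T[:3,:3].T@T[:3,3],T[2,:3],proj((447,202,148),K,T))
```

```text
2.275 [430.55102781 201.08676028 251.41214445] [ 1.79933780e+02 -3.64553437e-02 -5.65889169e+00] [ -23.40959724   18.60211292   -5.7721369   107.62619239    2.36899071
   53.89041681 -125.93785819]
[497.36061525 195.25896708 393.45915581] [-0.25983911  0.02511712 -0.96532521] [281.4200769  190.62896476]
```

View pics/w2.png

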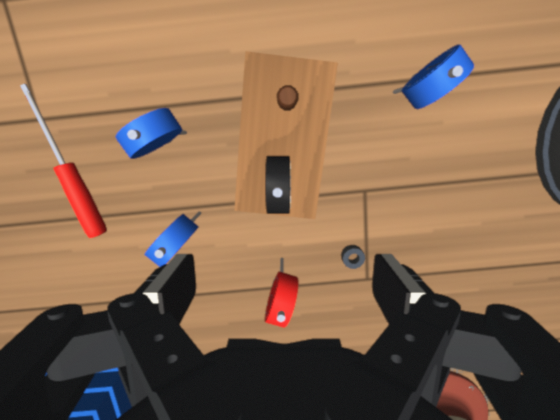

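The wrist view shows the gauge from above: a black bar spanning x 266–291 and y 156–214, with its cap at (277,192). It is nearly aligned with the jaws, and the look-alikes are clear of the fingers.

Run:
```python
from h import *
im,d,K,T=ld('w2.png')
m=(im.max(2)<70).astype(np.uint8); m[:150]=0;m[218:]=0;m[:,:255]=0;m[:,300:]=0
m=cv2.morphologyEx(m,cv2.MORPH_CLOSE,np.ones((9,9)))
c=max(cv2.findContours(m,0,1)[0],key=cv2.contourArea)
print(cv2.boundingRect(c))
x=c[:,0,:]
for lo,hi in((160,208),):
    for side in('L','R'):
        pts=[]
        for v in range(lo,hi):
            us=np.where(m[v])[0]; pts.append((us.min()-.5 if side=='L' else us.max()+.5,v))
        Q=np.array([onplane(u,v,113,K,T)[:2] for u,v in pts]); f=np.polyfit(Q[:,0],Q[:,1],1); print(side,np.degrees(np.arctan(f[0])),np.polyval(f,447))
w=(im.min(2)>150).astype(np.uint8); w[:180]=0;w[205:]=0;w[:,:268]=0;w[:,288:]=0
v,u=np.where(w);print(u.mean(),v.mean(),len(u)); print(onplane(u.mean(),v.mean(),148,K,T))
# holder top depth
print([pt(a,b,d[b,a],K,T).round(1) for a,b in((255,120),(310,120),(277,160),(282,190))])
```

```text
(266, 156, 23, 57)
L -6.145319064858165 217.17716369710513
R -5.374951909434355 195.41949372402053
276.97058823529414 192.05882352941177 68
[446.14196459 205.86984331 148.        ]
[array([508.4, 223.3,  79.6]), array([502.9, 167.6,  78.8]), array([470.7, 203.8, 125.7]), array([497.4, 195.3, 393.5])]
```

{"api": "send_rows", "payload": {
  "steps": [
    [[0,0,0,1.6,0.2,-3,1],[0,0,0,1.6,0.2,-6,1],[0,0,0,1.6,0.2,-8.4,1],[0,0,0,1.6,0.2,-8.4,1],[0,0,0,1.6,0.2,-8.4,1],[0,0,0,1.6,0.2,-8.4,1],[0,0,0,1.6,0.2,-8.4,1]]
  ]
}}

```text
time_s: 3.2
tcp_pos: [446.2, 205.5, 168.2]
ee_rot: [-179.9, -0.1, -5.5]
wrist_force: [0.0, 0.0, 0.1]
width: 1.002
```

Run:
```python
from h import *
s=manip.sense();print(s['time_s'],s['tcp_pos'],s['ee_rot'])
cap('wrist','w3.png')
im,d,K,T=ld('w3.png'); print(proj((446,206,148),K,T),proj(s['tcp_pos'],K,T))
```

```text
3.2 [446.20466471 205.45908535 168.17697607] [-1.79939390e+02 -9.76919887e-02 -5.46030197e+00]
[283.91551857 246.94563827] [284.87852068 261.39460876]
```

View pics/w3.png

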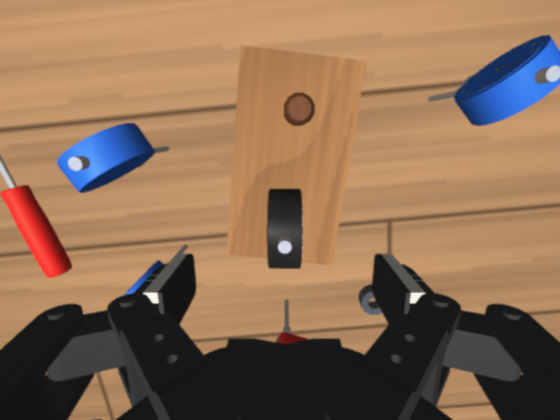

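The cap is at (285,246.5), within 1 px of the prediction, and centred between the fingers. I'll descend and grip.

{"api": "send_rows", "payload": {
  "steps": [
    [[0,0,0,0,0,-3,1],[0,0,0,0,0,-6,1],[0,0,0,0,0,-7.1,1],[0,0,0,0,0,-7.1,1],[0,0,0,0,0,-7.1,1],[0,0,0,0,0,-7.1,0.6],[0,0,0,0,0,-7.1,0.4],[0,0,0,0,0,-7.1,0.3],[0,0,0,0,0,-7.1,0.1],[0,0,0,0,0,-7.1,0],[0,0,0,0,0,-7.1,0],[0,0,0,0,0,-7.1,0],[0,0,0,0,0,-7.1,0],[0,0,0,0,0,-7.1,0]]
  ],
  "squeeze": 50
}}

```text
time_s: 5.0
tcp_pos: [445.8, 205.3, 96.6]
ee_rot: [-180.0, -0.0, -5.5]
wrist_force: [-1.8, -1.5, 5.5]
width: 0.249
```

{"api": "send_rows", "payload": {
  "steps": [
    [[0,0,0,0,0,1,0],[0,0,0,0,0,3,0],[0,0,0,0,0,6,0],[0,0,0,0,0,9,0],[0,0,0,0,0,12,0],[0,0,0,0,0,15,0],[0,0,0,0,0,16,0],[0,0,0,0,0,16,0],[0,0,0,0,0,16,0]]
  ]
}}

```text
time_s: 6.12
tcp_pos: [444.8, 204.8, 254.9]
ee_rot: [179.9, 0.2, -5.4]
wrist_force: [0.2, -0.1, -3.1]
width: 0.254
```

{"api": "send_rows", "payload": {
  "steps": [
    [[0,0,0,1,-4,0,0],[0,0,0,2,-8,0,0],[0,0,0,3,-12,0,0],[0,0,0,4,-16,0,0],[0,0,0,5,-20,0,0],[0,0,0,6,-24,0,0],[0,0,0,6.2,-28,0,0],[0,0,0,6.2,-32,0,0],[0,0,0,6.2,-36,0,0],[0,0,0,6.2,-40,0,0],[0,0,0,6.2,-44,0,0],[0,0,0,6.2,-48,0,0],[0,0,0,6.2,-50.4,0,0],[0,0,0,6.2,-50.4,0,0],[0,0,0,6.2,-50.4,0,0],[0,0,0,6.2,-50.4,-4,0],[0,0,0,6.2,-50.4,-6,0],[0,0,0,6.2,-50.4,-6,0],[0,0,0,6.2,-50.4,-6,0],[0,0,0,6.2,-50.4,-6,0]]
  ]
}}

```text
time_s: 8.62
tcp_pos: [508.4, -298.3, 197.5]
ee_rot: [180.0, -0.1, -5.4]
wrist_force: [-0.5, 0.9, -1.9]
width: 0.25
```

Run:
```python
from h import *
s=manip.sense();print(s['time_s'],s['tcp_pos'],s['ee_rot'],s['wrist_force'],s['width'])
P=[]
for n,f in(('scene','s2.png'),('side','d2.png')):
    im,d,K,T=cap(n,f); 
    for z in(80,125,148,210): print(n,z,proj((508,-299,z),K,T))
    c=proj((508,-299,130),K,T).astype(int); print(c)
    x,y=c-[50,65]; P.append(cv2.resize(im[max(y,0):y+150,x:x+100],(400,600),interpolation=cv2.INTER_CUBIC)); print('origin',x,y)
cv2.imwrite('pics/c3.png',np.hstack(P))
```

```text
8.625 [ 508.41957392 -298.31426345  197.52729858] [ 1.79989259e+02 -1.14252182e-01 -5.40501475e+00] [-0.48111036  0.92144457 -1.91602855] 0.2498592060637354
scene 80 [153.26841749 298.44413571]
scene 125 [148.40744233 279.46970357]
scene 148 [145.78034036 269.21501879]
scene 210 [138.16243689 239.47913501]
[147 277]
origin 97 212
side 80 [291.2790395  135.94317157]
side 125 [291.46927863 119.45368567]
side 148 [291.5705876  110.67245942]
side 210 [291.85855868  85.71179444]
[291 117]
origin 241 52
```

View pics/c3.png

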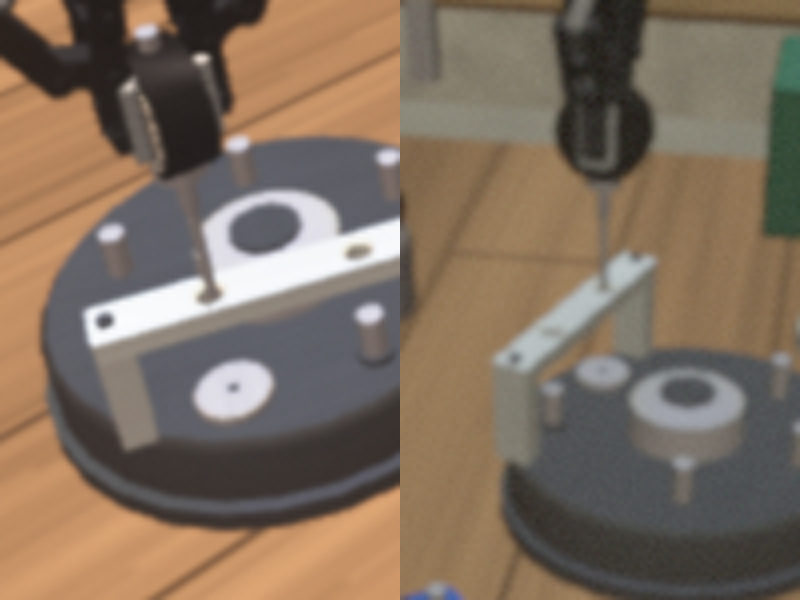

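The two crops show the plunger hanging upright, with its tip just at the mouth of the pad-side eyelet in both views: (210,292) left and (603,287) right. I'll descend part way and check sideways forces.

{"api": "send_rows", "payload": {
  "steps": [
    [[0,0,0,0,0,-0.5,0],[0,0,0,0,0,-1,0],[0,0,0,0,0,-1.5,0],[0,0,0,0,0,-2,0],[0,0,0,0,0,-2.5,0],[0,0,0,0,0,-3,0],[0,0,0,0,0,-3.3,0],[0,0,0,0,0,-3.3,0],[0,0,0,0,0,-3.3,0]]
  ]
}}

```text
time_s: 9.85
tcp_pos: [507.8, -298.8, 163.5]
ee_rot: [180.0, -0.0, -5.5]
wrist_force: [0.5, 0.1, -1.6]
width: 0.252
```

Run:
```python
from h import *
s=manip.sense();print(s['time_s'],s['tcp_pos'],s['wrist_force'],s['moment'])
P=[]
for n,f,(x,y) in(('scene','s3.png',(110,240)),('side','d3.png',(258,85))):
    im,d,K,T=cap(n,f)
    P.append(cv2.resize(im[y:y+90,x:x+60],(400,600),interpolation=cv2.INTER_CUBIC))
cv2.imwrite('pics/c4.png',np.hstack(P))
```

```text
9.85 [ 507.81893125 -298.80790845  163.46305033] [ 0.48681541  0.09541366 -1.60873923] [-0.01655614  0.01907246 -0.0206049 ]
```

View pics/c4.png

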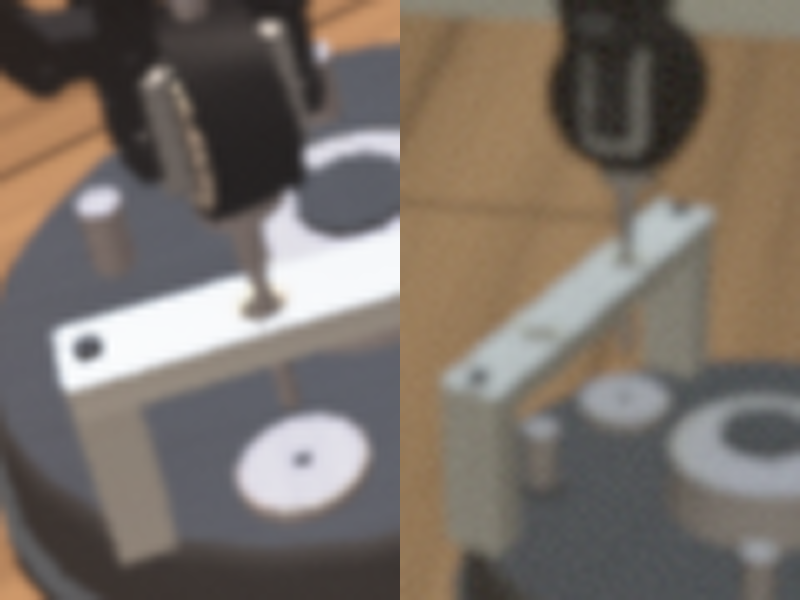

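The left crop shows the plunger through the eyelet's middle (261,300), with the tip at (289,402) above the punch mark at (302,459). The right crop shows the tip near (627,340) and the pad centre at (624,398).

Run:
```python
from h import *
for f,o,x0,tip,pad,eye in(('s3.png',(110,240),0,(289,404),(302,459),(262,303)),('d3.png',(258,85),400,(627,342),(624,398),(627,262))):
    im,d,K,T=ld(f); g=lambda p:(o[0]+(p[0]-x0)/6.667,o[1]+p[1]/6.667)
    print(f,'tip',onplane(*g(tip),75,K,T)[:2],'pad',onplane(*g(pad),56,K,T)[:2],'eye',onplane(*g(eye),114,K,T)[:2])
```

```text
s3.png tip [ 507.73228864 -299.70593126] pad [ 509.22468549 -300.53625244] eye [ 510.24316141 -300.86108082]
d3.png tip [ 507.19800674 -306.72875577] pad [ 506.70405763 -297.58488796] eye [ 505.87175516 -295.36162024]
```

{"api": "send_rows", "payload": {
  "steps": [
    [[0,0,0,0,0,-0.4,0],[0,0,0,0,0,-0.8,0],[0,0,0,0,0,-1.2,0],[0,0,0,0,0,-1.5,0],[0,0,0,0,0,-1.7,0],[0,0,0,0,0,-1.7,0],[0,0,0,0,0,-1.7,0],[0,0,0,0,0,-1.7,0]]
  ]
}}

```text
time_s: 10.95
tcp_pos: [507.8, -298.8, 146.4]
ee_rot: [180.0, -0.0, -5.5]
wrist_force: [0.2, 0.6, -2.3]
width: 0.252
```

{"api": "send_rows", "payload": {
  "steps": [
    [[0,0,0,0,0,-0.15,0],[0,0,0,0,0,-0.3,0],[0,0,0,0,0,-0.45,0],[0,0,0,0,0,-0.45,0],[0,0,0,0,0,-0.45,0],[0,0,0,0,0,-0.45,0]]
  ]
}}

```text
time_s: 11.7
tcp_pos: [507.8, -298.8, 142.0]
ee_rot: [180.0, -0.0, -5.5]
wrist_force: [0.2, -0.9, 0.1]
width: 0.25
```

Contact came where predicted: the upward force rose about 2 N, which is 2–2.5 mm of travel. I'll go 3.3 mm further.

{"api": "send_rows", "payload": {
  "steps": [
    [[0,0,0,0,0,-0.11,0],[0,0,0,0,0,-0.22,0],[0,0,0,0,0,-0.33,0],[0,0,0,0,0,-0.33,0],[0,0,0,0,0,-0.33,0],[0,0,0,0,0,-0.33,0],[0,0,0,0,0,-0.33,0],[0,0,0,0,0,-0.33,0]]
  ]
}}

```text
time_s: 12.7
tcp_pos: [507.8, -298.8, 138.6]
ee_rot: [180.0, -0.0, -5.5]
wrist_force: [-0.8, -0.3, 3.0]
width: 0.255
```

Run:
```python
from h import *
P=[]
F=[]
for n,f,(x,y) in(('scene','s4.png',(110,240)),('side','d4.png',(258,85))):
    for i in range(3):
        s=manip.sense();F.append(np.r_[s['wrist_force'],s['tcp_pos']]); im,d,K,T=cap(n,f)
    P.append(cv2.resize(im[y:y+90,x:x+60],(400,600),interpolation=cv2.INTER_CUBIC))
print(np.mean(F,0),np.std(F,0),s['moment'],s['ee_rot'],s['qd'].max())
cv2.imwrite('pics/c5.png',np.hstack(P))
```

```text
[-1.92038497e-01 -2.89871638e-01  1.86681896e+00  5.07783569e+02
 -2.98788827e+02  1.38545410e+02] [0.50674845 0.20420699 0.54852003 0.02090285 0.01386049 0.01931311] [-0.03532338 -0.04516247  0.0099212 ] [ 1.79996126e+02 -1.48475112e-02 -5.45427339e+00] 0.04942815771970745
```

View pics/c5.png

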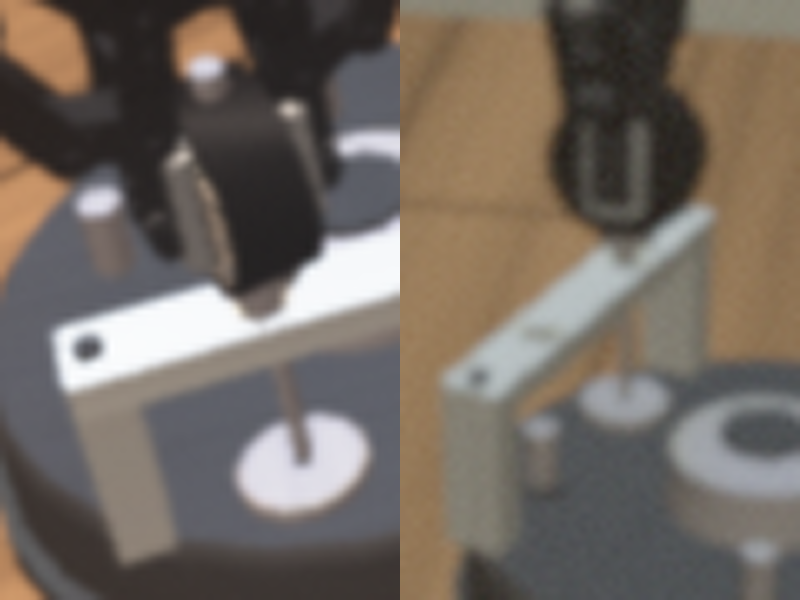

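Both views show the tip on the punch mark, (302,460) left and (625,398) right, with the collar clear of the bar. The push of about 3.8 N corresponds to about 5.7 mm of travel, and the sideways force is only about 0.3 N. I'm handing the job in.

```bash
python3 -c "
from rig import manip
print(manip.sign_off())"
```

```text
the job is handed in; nothing more can be done
None
```

I lifted the black gauge from its holder, carried it over the bridge and lowered it through the eyelet above the round pad. I handed the job in at about 13 s of the 53 s allowed, still gripping it at 50 N; no verdict is reported.

**Last checks:**
- **Tip:** it sits on the punch mark in both the scene and side views.
- **Plunger:** the push of about 3.8 N gives about 5.7 mm of travel. The height of the tool gives about 6 mm, so the two roughly agree.
- **Uprightness:** the tool is vertical within about 0.02°. I saw no tilt of the gauge in the pictures but did not measure it separately.
- **Collar:** about 8 mm above the bridge, worked out from the tool height and clear in the pictures.
- **Side force:** about 0.3 N, within sensor noise.

**Disagreements:**
- **Eyelet and gauge positions:** the camera views differed by up to about 6 mm before the closer looks. I went by the close views for the grasp and about the average of the views for the eyelet.
- **Tip before contact:** one side-view reading was about 7 mm off in y. I put it down to the tip being hard to make out there and set it aside.

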